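# Switch the ball sorter to its other tray and feed it

### The job

The little ball sorter is set to feed one of its two black trays. First press down the raised blue pad of the yellow seesaw gate so that the gate rocks right over to its other stop and stays there. Then push the two waiting orange balls along the aluminium feed lane until both drop off its lip into the gate, run down it and come to rest in the tray on the newly lowered side. Do not lift or carry the balls, and leave everything else on the bench where it is.

Things in the scene. Friction and masses are not known exactly. Their poses are not given: they have to be found in the camera images.
- sorter: Ball sorter, fixed to the bench. Plywood base 300 x 470 mm, 12 mm thick. Origin on the bench below the gate's pivot; x runs from the feed lane (robot's side) across the gate to the far side, y left. Base: x -205 to 95 mm, y -235 to 235 mm. Pivot axle along x, 105 mm above the bench. Highest: the gate's brass weight, about 205 mm; the space over lane and pads is open.
- gate (a joint): Tilt of the yellow seesaw gate about its axle, rad. Positive: left (+y) end up. Stops at +0.28 and -0.28; it starts against either. Open-ended trough 260 mm long, 44 mm wide inside. A weight over the pivot makes it lean over-centre onto the stop it was last tipped to; let go before the middle it falls back. Under 2 N rocks it. A ball in its middle rolls out at the low end.
- pad_left (a point): Middle of the top face of the gate's left blue press pad: a flat plate 46 x 40 mm, 6 mm thick, on the robot's side of the trough, 110 mm left of the pivot (gate frame x -50 mm, y 110 mm). It moves with the gate: about 139 mm above the bench when raised, about 78 mm when lowered fully.
- pad_right (a point): The same point on the right blue pad, 110 mm right of the pivot.
- ball_front_center (a point): Centre of the front orange plastic ball, 36 mm across, about 30 g: the one nearer the gate. It rests in the feed lane touching the rear ball.
- ball_rear_center (a point): Centre of the rear orange ball (same kind), resting against the low back stop of the lane, about 139 mm above the bench. Pushing this one towards the gate pushes both.
- feed_lip (a point): Middle of the feed lane's lip, on its floor, where balls drop into the gate: 129 mm above the bench, 27 mm before the pivot. A ball drops about 25 mm into the trough once its centre passes this point. The lane is a straight aluminium channel from feed_stop to here, 48 mm wide outside, 40 mm inside, its side walls 10 mm higher than its floor.
- feed_stop (a point): Middle of the back stop of the lane, at floor level: 120 mm above the bench, 123 mm behind the lip (sorter x -150 mm). The stop is a low step 6 mm above the floor, so a fingertip can come in over it behind the rear ball. The lane rises 4 degrees from here to the lip, so balls let go before the lip roll back.
- tray_left (a point): Middle of the floor of the left black catch tray, 18 mm above the bench. Inside 70 mm (x) by 125 mm (y); side walls 40 mm above the floor, inner wall 32 mm, outer end wall 90 mm.
- tray_right (a point): The same point of the right black tray.
- tape: Loose bystander: roll of blue tape lying flat on the sorter's base to the left of the feed lane, 68 mm across, 24 mm high. Origin: middle of its underside.
- spacer: Loose bystander: upright aluminium spacer on the sorter's base to the right of the feed lane, 22 mm across, 35 mm high. Origin: middle of its underside.
- driver: Loose bystander: screwdriver with yellow handle on the bench to the right, about 200 mm long.
- spray: Loose bystander: green bottle, 52 mm across, 150 mm high, on the bench to the left.
- post: Loose bystander: pine offcut 200 x 35 x 35 mm on the bench to the left.
- meter: Loose bystander: yellow hand meter 130 x 75 x 42 mm lying on the bench to the right.
- servo: Loose bystander: black servo motor 41 x 20 x 42 mm on the bench, near the robot to the right.
There are look-alikes about, which are no part of the job. Leave any green or pink look-alike of the part that bears ball_rear_center alone.

How it is judged (in metres and radians):
On the way, in this order (a step that is already met when the one before it is completed fails the run):
1. the gate is rocked over to its other stop while both balls still wait in the lane (distance of pad_left from where it was at the start of the episode above 0.036 m and (value of joint gate above 0.24 rad or value of joint gate below -0.24 rad) and distance of each of ball_front_center, ball_rear_center from where it was at the start of the episode below 0.02 m), for 0.2 s.
2. both balls are in the tray on the newly lowered side (((value of joint gate above 0.24 rad and x of ball_front_center in the frame of tray_right between -0.04 and 0.04 m and y of ball_front_center in the frame of tray_right between -0.066 and 0.066 m and z of ball_front_center in the frame of tray_right between 0 and 0.05 m and x of ball_rear_center in the frame of tray_right between -0.04 and 0.04 m and y of ball_rear_center in the frame of tray_right between -0.066 and 0.066 m and z of ball_rear_center in the frame of tray_right between 0 and 0.05 m) or (value of joint gate below -0.24 rad and x of ball_front_center in the frame of tray_left between -0.04 and 0.04 m and y of ball_front_center in the frame of tray_left between -0.066 and 0.066 m and z of ball_front_center in the frame of tray_left between 0 and 0.05 m and x of ball_rear_center in the frame of tray_left between -0.04 and 0.04 m and y of ball_rear_center in the frame of tray_left between -0.066 and 0.066 m and z of ball_rear_center in the frame of tray_left between 0 and 0.05 m))), for 0.2 s.
At the end, for the whole second after the job is handed in: The gate lies against the stop opposite to the one it started at (within 0.04 rad), both balls are inside the tray under its lowered end (below its wall tops) and lie still, slower than 0.05 m/s (distance of pad_left from where it was at the start of the episode above 0.036 m and ((value of joint gate above 0.24 rad and x of ball_front_center in the frame of tray_right between -0.04 and 0.04 m and y of ball_front_center in the frame of tray_right between -0.066 and 0.066 m and z of ball_front_center in the frame of tray_right between 0 and 0.05 m and x of ball_rear_center in the frame of tray_right between -0.04 and 0.04 m and y of ball_rear_center in the frame of tray_right between -0.066 and 0.066 m and z of ball_rear_center in the frame of tray_right between 0 and 0.05 m) or (value of joint gate below -0.24 rad and x of ball_front_center in the frame of tray_left between -0.04 and 0.04 m and y of ball_front_center in the frame of tray_left between -0.066 and 0.066 m and z of ball_front_center in the frame of tray_left between 0 and 0.05 m and x of ball_rear_center in the frame of tray_left between -0.04 and 0.04 m and y of ball_rear_center in the frame of tray_left between -0.066 and 0.066 m and z of ball_rear_center in the frame of tray_left between 0 and 0.05 m)) and linear speed of each of ball_front, ball_rear below 0.05 m/s and velocity of joint gate between -0.1 and 0.1 rad/s); the robot touches nothing.
It fails at once if a ball is lifted: its centre more than about 25 mm above where it rolls over the lip (height (world z) of any of ball_front_center, ball_rear_center above 0.175 m).
It fails at once if a bystander is moved by more than 20 mm (distance of any of tape, spacer, driver, spray, post, meter, servo from where it was at the start of the episode above 0.02 m).
It also fails if it takes over 54 s, if anything falls off the work surface, if the arm or the gripper's body presses on something with over 40 N, if the wrist force passes 120 N, or if a joint passes its speed limit or range.

### The arm

A 6-joint arm with a two-finger parallel gripper is mounted at the origin on the work surface. World frame = base frame: x ahead of the robot, y to its left, z up, the work surface at z = 0. Lengths are in mm, angles in rad, forces in N, time in s.
With the tool pointing down it reaches from about 250 to 800 mm from the base axis. Payload 8.5 kg.
Tool frame: the origin (TCP) lies on the mounting face of the last link; the fingertips stand 173 mm ahead of it and the grasp point (between the pads) lies 155 mm ahead of it; z points along the fingers, y is the line along which they close (so a half turn about z gives the same grasp; the last joint's range is limited). The gripper opens to 85 mm and grips with 20 to 120 N. Pads are 22 mm wide; open, the fingers measure 114 mm over their backs; the gripper's body (76 mm by 85 mm) begins 54 mm behind the grasp point. The pads swing forward as they close: fully open they stand 13 mm farther back than shut.
Start: joints at [-1.28, 0.238, -0.013, 1.319, 0, 1.571], TCP at [150.518, -502.933, 404.676] pointing down, gripper open.
Joint ranges: [-2.66, 2.66], [-1.03, 1.9], [-1.14, 1.46], [-1.82, 2.27], [-1.45, 1.34], [-3.14, 3.14]. Speed limits (rad/s): [2.22, 2.22, 2.79, 3.14, 3.14, 3.14].

### API

Orientations are given as [roll, pitch, yaw] about the fixed x, y, z axes, in that order (R = Rz(yaw) Ry(pitch) Rx(roll)).
In Python, from plant import r gives the robot as it stands.
- The arm moves only by the tool step_arm, never from a script. Its argument "commands" is a list of rows, each an object of numbers: "dx", "dy", "dz": the shift along the tool's x, y, z each as a share of 80 cm, from -1 to 1; "ax", "ay", "az": the turn, a rotation vector about the tool's x, y, z each as a share of 2 pi rad, from -1 to 1. A call has 1 to 12 rows; each row is the pose to reach, as a shift and turn from the pose commanded when the call began, along the tool's axes at that moment, turning the shorter way round; what a row does not reach only later rows make up. A row lasts 1/8 s, in which the tool goes at most 62.5 mm and 10.7 degrees, less where a joint would pass 70% of its speed; a pose out of reach is approached as far as the arm can. A call with a number of a shift or a turn outside -1 to 1 is refused whole. A call with a gripper value outside its range is refused whole. "claw" is the opening, from 0 (shut) to 1 (fully open), set as the call begins (left out, the last holds). The fingers move at their own pace and stop on an object; "force" is the grip in N (left out, the last holds). Time passes only in rows, so rows that repeat a pose let the fingers close. It gives the time, the measured TCP pose, the force, the opening and the grip force at its end, in the units of the state.
- r.observe(): the state, without advancing time (a new reading comes with each control period).
- r.read_camera(name): name is "side" or "top" or "wrist"; returns a dict with "pixels" (384x512x3 uint8, red, green, blue), "z_map" (384x512 float32, mm along the optical axis (not along the pixel's ray), 0 where there is no reading), "K" (3x3 intrinsics, pixels), "R" (3x3) and "t" (3): a world point X has camera coordinates R X + t. Camera axes: x right, y down, z forward; pixel columns grow to the right and rows downward; lengths in mm; the calibration is good to about 2 mm. A picture is of the moment at which its call begins.
- r.sign_off(): hands the job in; it is judged then, once.
Trained networks look in a picture, given as the dict that the camera call returned (one of the last four; its "shot" number tells which), for a name from the list of things; names that differ only in an ending like _2 or _b are one class to them, and where a whole thing is asked for, a point or a joint stands for the part that bears it (a point fixed in the world has none). Each returns a list of dicts, best first, with "score" (0 to 1); they miss things now and then, are a little off and sometimes report something else, mostly with a low value. They report only what shows in the picture. A call takes as long as a camera call. They do not tell look-alikes from the thing itself.
- r.spot_in(picture, thing): "bbox" ([left, top, right, bottom] in pixels, round what is visible of it).
- r.trace(picture, thing): "pixels" (384x512 bool, what is visible of it) and "bbox" ([left, top, right, bottom] in pixels, round what is visible of it).
- r.mark_of(picture, thing): "uv" ([column, row] in pixels: a listed point, or the origin of a listed thing).
The state is a dict: "time": time; "joint_pos": joint angles; "joint_vel": joint speeds; "tau": joint torques, N m; "position": TCP position; "tcp_rot": TCP orientation; "contact_force": force on the tool from outside, world axes, zero at the start; "torque": the same for the moment, N m; "gripper_width": opening from 0.0 (shut) to 1.0 (fully open); "grip_force": force on a finger pad.
Only numpy, scipy, OpenCV 4.12 (cv2) and the standard library are available. Lean on these libraries where they do the work, as an engineer would, in place of code of your own. Each camera call takes 0.05 s, during which the arm holds its last target. There are 200 camera calls.

## Working session

There is one attempt and no reset: what is moved stays moved. The work goes in short steps, Python scripts to look and compute and a tool call to move; the robot and the scene stay as the last step left them, time stands still between calls to the robot, and variables do not carry over. Pictures are saved under pics/ and viewed, at most 10 in all, crops included, and the job is handed in when it is done.

Besides the shell and the picture viewer there is one more tool, called after "Request:" in YAML: its name, and indented under it one key for each argument. step_arm: Moves the arm, as the interface text tells. Its arguments: {"type":"object","properties":{"commands":{"type":"array","items":{"type":"object","properties":{"dx":{"type":"number"},"dy":{"type":"number"},"dz":{"type":"number"},"ax":{"type":"number"},"ay":{"type":"number"},"az":{"type":"number"}}}},"claw":{"type":"number"},"force":{"type":"number"}},"required":["commands"]}

```bash
mkdir -p pics; cat > h.py <<'E'
import numpy as np, cv2
from plant import r
def w(p,uv,z=None,k=2):
    u,v=uv; K,R,t=p["K"],np.array(p["R"]),np.array(p["t"])
    ray=np.linalg.inv(K)@[u,v,1]
    if z is None:
        m=p["z_map"][max(0,int(v)-k):int(v)+k+1,max(0,int(u)-k):int(u)+k+1]; d=np.median(m[m>0])
        return R.T@(ray*d-t)
    o=-R.T@t; d=R.T@ray
    return o+d*(z-o[2])/d[2]
def save(p,n): cv2.imwrite("pics/"+n,p["pixels"][:,:,::-1])
E
python3 - <<'E'
from h import *
np.set_printoptions(precision=1,suppress=True)
ps={}
for c in("top","side"):
    p=ps[c]=r.read_camera(c)
    for n,z in [("sorter",0),("pad_left",None),("pad_right",None),("ball_front_center",137+9),("ball_rear_center",139),("feed_lip",129),("feed_stop",120),("tray_left",18),("tray_right",18),("tape",12),("spacer",12)]:
        for d in r.mark_of(p,n)[:3]:
            print(c,n,round(d["score"],2),np.array(d["uv"]),w(p,d["uv"],z))
im=np.vstack([ps["top"]["pixels"],ps["side"]["pixels"]])
cv2.imwrite("pics/a.png",cv2.resize(im,(400,600))[:,:,::-1]) if 0 else cv2.imwrite("pics/a.png",cv2.resize(np.hstack([ps["top"]["pixels"],ps["side"]["pixels"]]),(800,300),interpolation=cv2.INTER_AREA)[:,:,::-1])
save(ps["top"],"top.png")
print(r.observe())
E
```

```text
top sorter 0.67 [211.2 154.9] [640.  160.8   0. ]
top sorter 0.63 [259.9 159.9] [627.6   7.    0. ]
top pad_left 0.89 [223.  169.4] [581.6 114.6  81.1]
top pad_right 0.44 [119.7 157.4] [610.7 421.1  78.7]
top ball_front_center 0.68 [253.9 187.6] [522.4  21.7 146. ]
top ball_front_center 0.36 [254.8 204.2] [476.7  18.1 146. ]
top ball_rear_center 0.71 [251.7 204.6] [475.9  26.7 139. ]
top ball_rear_center 0.69 [258.4 248.5] [356.5   5.4 139. ]
top ball_rear_center 0.4 [231.1 241.4] [373.9  80.4 139. ]
top feed_lip 0.88 [259.2 164.6] [590.    8.7 129. ]
top feed_lip 0.31 [251.5 205.5] [474.1  27.4 129. ]
top feed_stop 0.58 [253.2 205. ] [476.3  22.8 120. ]
top tray_left 0.61 [206.9 190.2] [525.9 167.7  18. ]
top tray_left 0.55 [207.  152.8] [642.8 171.9  18. ]
top tray_right 0.59 [312.8 169.2] [ 598.9 -157.2   18. ]
top tray_right 0.32 [394.  173.6] [ 591.1 -407.8   18. ]
top tape 0.76 [206.  191.4] [522.7 171.2  12. ]
top tape 0.41 [392.8 174. ] [ 590.7 -406.1   12. ]
top spacer 0.56 [292.9 221.9] [435.2 -98.4  12. ]
top spacer 0.54 [251.4 206.5] [479.4  29.7  12. ]
side sorter 0.97 [
[... 720 characters left out ...]
ay_right 0.92 [264.2 172.7] [ 591.5 -150.5   18. ]
side tape 0.66 [300.5 137.5] [ 598.8 -397.2   12. ]
side tape 0.59 [223.9 234.3] [527.1 154.4  12. ]
side tape 0.3 [196.  216.6] [652.4 160.9  12. ]
side spacer 0.56 [195.  219.1] [647.6 171.1  12. ]
side spacer 0.52 [287.  202.6] [442.2 -94.9  12. ]
{'time': 1.2, 'joint_pos': array([-1.3,  0.2, -0. ,  1.3, -0. ,  1.6]), 'joint_vel': array([-0., -0.,  0.,  0., -0., -0.]), 'tau': array([  0. , -53.9,  34.7,   0. ,   0. ,  -0. ]), 'position': array([ 150.5, -502.9,  404.7]), 'tcp_rot': array([-3.1,  0. ,  0.3]), 'contact_force': array([-0.4,  0. , -0.8]), 'torque': array([ 0., -0., -0.]), 'grip_force': 0.0, 'gripper_width': 0.9982066179765448}
```

```bash
python3 - <<'E'
import cv2
a=cv2.imread("pics/top.png")[110:280,150:350]
cv2.imwrite("pics/topc.png",cv2.resize(a,None,fx=3.5,fy=3.5,interpolation=cv2.INTER_CUBIC))
E
```

```text
(no output)
```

View pics/a.png

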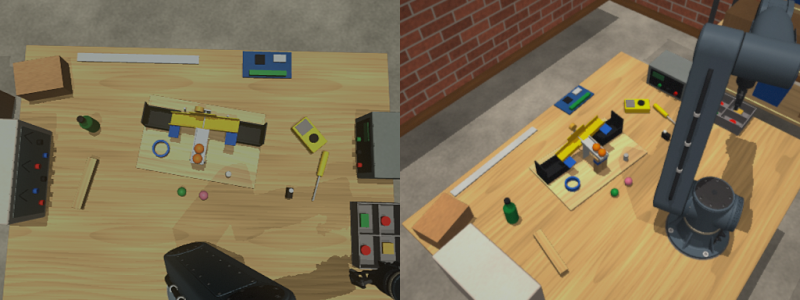

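View pics/topc.png

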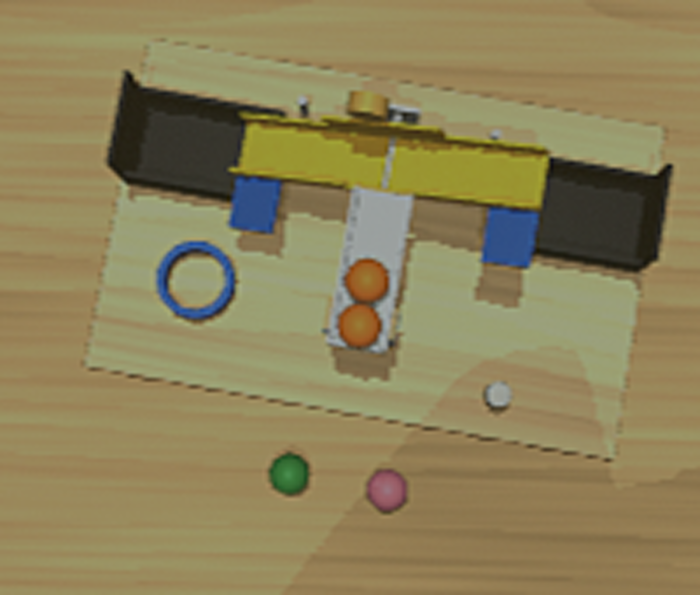

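The top crop shows the two orange balls in the lane at crop (368,281), which is the front ball (image 255,190), and crop (359,325), the rear (image 253,203). The green ball (232,246) and pink ball (261,250) lie on the bench and are the look-alikes. The left blue pad is lowered (about 80 mm) and the right one raised (about 138 mm), so I press the right pad. Next I refine the positions by colour and depth.

```bash
cat >> h.py <<'E'
def cloud(p):
    v,u=np.mgrid[0:384,0:512]; d=p["z_map"]
    c=np.stack([u*d,v*d,d],-1)@np.linalg.inv(p["K"]).T
    return (c-np.array(p["t"]))@np.array(p["R"])
def seg(p,lo,hi,box,zr):
    hsv=cv2.cvtColor(p["pixels"],cv2.COLOR_RGB2HSV); X=cloud(p)
    m=(cv2.inRange(hsv,lo,hi)>0)&(p["z_map"]>0)&(X[...,2]>zr[0])&(X[...,2]<zr[1])
    m&=(X[...,0]>box[0])&(X[...,0]<box[1])&(X[...,1]>box[2])&(X[...,1]<box[3])
    return m,X[m]
E
python3 - <<'E'
from h import *
np.set_printoptions(precision=1,suppress=True)
for c in("top","side"):
    p=r.read_camera(c)
    for n,lo,hi,box,zr in [("padL",(100,120,40),(130,255,255),(540,640,70,150),(60,160)),("padR",(100,120,40),(130,255,255),(500,640,-150,-50),(60,160)),("orange",(3,150,80),(18,255,255),(430,580,-20,70),(115,180)),("black",(0,0,0),(180,255,60),(550,700,-260,260),(14,24))]:
        m,P=seg(p,lo,hi,box,zr)
        if len(P): print(c,n,len(P),P.mean(0),P.min(0),P.max(0))
    m,P=seg(p,(3,150,80),(18,255,255),(430,580,-20,70),(115,180))
    from scipy.optimize import least_squares
    f=lambda q: np.minimum(np.linalg.norm(P-q[:3],axis=1)-18,np.linalg.norm(P-q[3:],axis=1)-18) if 0 else np.where(np.abs(a:=np.linalg.norm(P-q[:3],axis=1)-18)<np.abs(b:=np.linalg.norm(P-q[3:],axis=1)-18),a,b)
    s=least_squares(f,[515,24,141,480,28,139],loss="soft_l1"); print("balls",s.x, s.cost)
E
```

```text
top padL 182 [586.9 116.7  80.2] [564.5  96.9  71.8] [609.9 136.3  89.9]
top padR 212 [555.  -92.1 140.5] [ 532.4 -113.3  132.4] [578.6 -72.4 148.8]
top orange 211 [497.7  22.4 154. ] [465.7   4.6 140. ] [532.1  39.7 162.7]
top black 1149 [621.    7.1  19.1] [ 557.  -219.8   14. ] [686.  232.8  24. ]
balls [516.8  21.2 142.8 481.3  26.5 139.9] 134.22798253928454
side padL 133 [588.1 118.5  77.6] [562.8  97.1  60.7] [613.  137.4  88.9]
side padR 134 [555.2 -91.3 138.2] [ 531.9 -114.3  128.3] [581.  -65.  149.1]
side orange 156 [497.6  27.4 149.9] [465.2  -3.3 121. ] [547.6  44.  163.3]
side black 423 [630.6  39.5  18.8] [ 550.7 -227.1   14. ] [684.2 235.3  24. ]
balls [517.9  18.9 141.3 482.3  24.5 138.6] 254.19389605409685
```

Request:
step_arm:
  commands:
    - {"az": 0.072}
    - {"az": 0.072}
    - {"az": 0.072}
    - {"az": 0.072}
  claw: 0

```text
schema error: expected keys dx, dy, dz, ax, ay, az
```

Request:
step_arm:
  commands:
    - {"dx": 0.625, "dy": -0.343, "dz": 0.05, "ax": 0, "ay": 0, "az": 0.0705}
    - {"dx": 0.625, "dy": -0.343, "dz": 0.05, "ax": 0, "ay": 0, "az": 0.0705}
    - {"dx": 0.625, "dy": -0.343, "dz": 0.05, "ax": 0, "ay": 0, "az": 0.0705}
    - {"dx": 0.625, "dy": -0.343, "dz": 0.05, "ax": 0, "ay": 0, "az": 0.0705}
    - {"dx": 0.625, "dy": -0.343, "dz": 0.05, "ax": 0, "ay": 0, "az": 0.0705}
    - {"dx": 0.625, "dy": -0.343, "dz": 0.05, "ax": 0, "ay": 0, "az": 0.0705}
    - {"dx": 0.625, "dy": -0.343, "dz": 0.05, "ax": 0, "ay": 0, "az": 0.0705}
    - {"dx": 0.625, "dy": -0.343, "dz": 0.05, "ax": 0, "ay": 0, "az": 0.0705}
    - {"dx": 0.625, "dy": -0.343, "dz": 0.05, "ax": 0, "ay": 0, "az": 0.0705}
    - {"dx": 0.625, "dy": -0.343, "dz": 0.05, "ax": 0, "ay": 0, "az": 0.0705}
    - {"dx": 0.625, "dy": -0.343, "dz": 0.05, "ax": 0, "ay": 0, "az": 0.0705}
    - {"dx": 0.625, "dy": -0.343, "dz": 0.05, "ax": 0, "ay": 0, "az": 0.0705}
  claw: 0

```text
time: 2.8
position: [550.1, -97.5, 364.8]
tcp_rot: [3.141, 0.001, -0.153]
contact_force: [-0.2, 0.6, -0.4]
gripper_width: 0.001
grip_force: 0.0
```

```bash
python3 - <<'E'
from h import *
np.set_printoptions(precision=3,suppress=True)
o=r.observe(); print(o["time"],o["position"],o["tcp_rot"],o["gripper_width"])
p=r.read_camera("wrist"); save(p,"w1.png")
for n in("pad_right","spacer"):
  for d in r.mark_of(p,n)[:2]: print(n,d["score"],d["uv"],w(p,d["uv"]))
E
```

```text
2.8 [550.112 -97.499 364.78 ] [ 3.141  0.001 -0.153] 0.0014462007565120417
pad_right 0.73 [161.6, 133.1] [620.848 -34.385 117.236]
pad_right 0.71 [250.0, 210.6] [553.766 -94.88  139.672]
```

View pics/w1.png

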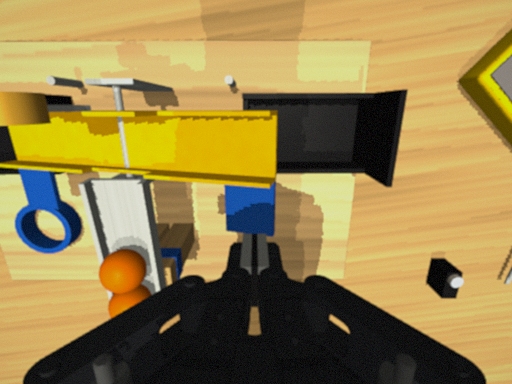

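The wrist picture shows the raised right pad at (250,205), with the closed fingertips in line with it at (255,240). I press it now.

Request:
step_arm:
  commands:
    - {"dx": 0, "dy": 0, "dz": 0.05, "ax": 0, "ay": 0, "az": 0}
    - {"dx": 0, "dy": 0, "dz": 0.065, "ax": 0, "ay": 0, "az": 0}
    - {"dx": 0, "dy": 0, "dz": 0.08, "ax": 0, "ay": 0, "az": 0}
    - {"dx": 0, "dy": 0, "dz": 0.095, "ax": 0, "ay": 0, "az": 0}
    - {"dx": 0, "dy": 0, "dz": 0.11, "ax": 0, "ay": 0, "az": 0}
    - {"dx": 0, "dy": 0, "dz": 0.12, "ax": 0, "ay": 0, "az": 0}
    - {"dx": 0, "dy": 0, "dz": 0.13, "ax": 0, "ay": 0, "az": 0}
    - {"dx": 0, "dy": 0, "dz": 0.135, "ax": 0, "ay": 0, "az": 0}
    - {"dx": 0, "dy": 0, "dz": 0.135, "ax": 0, "ay": 0, "az": 0}

```text
time: 4.08
position: [550.8, -96.6, 256.5]
tcp_rot: [-3.142, 0.0, -0.152]
contact_force: [-1.1, 0.6, -0.3]
gripper_width: 0.003
grip_force: 0.0
```

```bash
python3 - <<'E'
from h import *
np.set_printoptions(precision=1,suppress=True)
p=r.read_camera("top")
for b in((540,640,70,150),(500,640,-150,-50)):
    m,P=seg(p,(100,120,40),(130,255,255),b,(50,160)); print(len(P),P.mean(0) if len(P) else 0)
E
```

```text
215 [587.  116.4 140.2]
0 0
```

The gate has rocked: the left pad is now at 140 mm. I lift and go behind the rear ball.

Request:
step_arm:
  commands:
    - {"dx": 0, "dy": 0, "dz": -0.07, "ax": 0, "ay": 0, "az": 0}
    - {"dx": 0, "dy": 0, "dz": -0.14, "ax": 0, "ay": 0, "az": 0}
    - {"dx": -0.05, "dy": -0.04, "dz": -0.14, "ax": 0, "ay": 0, "az": 0}
    - {"dx": -0.1, "dy": -0.09, "dz": -0.14, "ax": 0, "ay": 0, "az": 0}
    - {"dx": -0.158, "dy": -0.1375, "dz": -0.14, "ax": 0, "ay": 0, "az": 0}
    - {"dx": -0.158, "dy": -0.1375, "dz": -0.14, "ax": 0, "ay": 0, "az": 0}
    - {"dx": -0.158, "dy": -0.1375, "dz": -0.14, "ax": 0, "ay": 0, "az": 0}

```text
time: 5.0
position: [437.3, -32.6, 369.1]
tcp_rot: [-3.098, -0.0, -0.086]
contact_force: [0.6, -0.1, 1.3]
gripper_width: 0.001
grip_force: 0.0
```

```bash
python3 - <<'E'
from h import *
np.set_printoptions(precision=1,suppress=True)
o=r.observe();print(o["position"])
p=r.read_camera("wrist"); save(p,"w2.png")
m,P=seg(p,(3,150,60),(18,255,255),(430,580,-20,70),(115,180))
from scipy.optimize import least_squares
f=lambda q:np.where(np.abs(a:=np.linalg.norm(P-q[:3],axis=1)-18)<np.abs(b:=np.linalg.norm(P-q[3:],axis=1)-18),a,b)
s=least_squares(f,[517,20,142,482,25,139],loss="soft_l1"); print("balls",len(P),s.x,s.cost)
X=cloud(p)
p=r.read_camera("top")
for b in((540,640,70,150),(500,640,-150,-50)):
    m,P=seg(p,(100,120,40),(130,255,255),b,(50,160)); print(len(P),P.mean(0) if len(P) else 0)
E
```

```text
[437.3 -32.6 369.1]
balls 3636 [517.8  17.4 141.7 482.3  22.8 139.2] 544.8375816157288
215 [587.  116.4 140.3]
27 [573.5 -93.7  80.1]
```

View pics/w2.png

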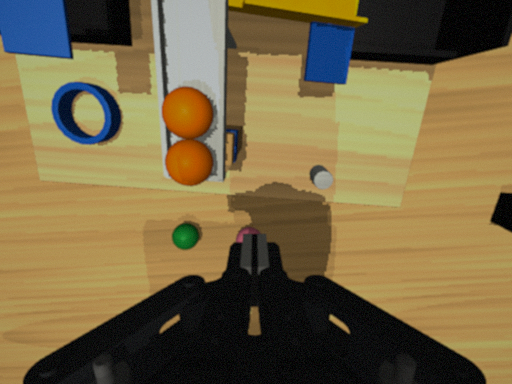

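```bash
python3 - <<'E'
from h import *
np.set_printoptions(precision=3,suppress=True)
o=r.observe();print(o["position"],o["tcp_rot"],o["joint_pos"],o["joint_vel"],o["contact_force"],o["time"])
E
```

```text
[438.099 -32.737 368.818] [-3.099  0.    -0.087] [-0.088  0.109 -0.27   1.192  0.043  3.141] [-0.005  0.013  0.006 -0.002 -0.005 -0.001] [-0.254  0.2   -0.003] 5.1
```

Joint 6 hit its range limit. A half turn of the tool gives the same finger shape with plenty of range left.

Request:
step_arm:
  commands:
    - {"dx": 0, "dy": 0, "dz": 0, "ax": 0, "ay": 0, "az": -0.25}
    - {"dx": 0, "dy": 0, "dz": 0, "ax": 0, "ay": 0, "az": -0.25}
    - {"dx": 0, "dy": 0, "dz": 0, "ax": 0, "ay": 0, "az": -0.25}
    - {"dx": 0, "dy": 0, "dz": 0, "ax": 0, "ay": 0, "az": -0.25}
    - {"dx": 0, "dy": 0, "dz": 0, "ax": 0, "ay": 0, "az": -0.25}
    - {"dx": 0, "dy": 0, "dz": 0, "ax": 0, "ay": 0, "az": -0.25}
    - {"dx": 0, "dy": 0, "dz": 0, "ax": 0, "ay": 0, "az": -0.25}
    - {"dx": 0, "dy": 0, "dz": 0, "ax": 0, "ay": 0, "az": -0.25}
    - {"dx": 0, "dy": 0, "dz": 0, "ax": 0, "ay": 0, "az": -0.25}
    - {"dx": 0, "dy": 0, "dz": 0, "ax": 0, "ay": 0, "az": -0.25}

```text
time: 6.35
position: [438.2, -33.0, 368.3]
tcp_rot: [-3.14, -0.043, 1.483]
contact_force: [0.4, -0.0, 0.1]
gripper_width: -0.001
grip_force: 0.0
```

Request:
step_arm:
  commands:
    - {"dx": 0, "dy": 0, "dz": 0, "ax": 0, "ay": 0, "az": -0.25}
    - {"dx": 0, "dy": 0, "dz": 0, "ax": 0, "ay": 0, "az": -0.25}
    - {"dx": 0, "dy": 0, "dz": 0, "ax": 0, "ay": 0, "az": -0.25}
    - {"dx": 0, "dy": 0, "dz": 0, "ax": 0, "ay": 0, "az": -0.25}
    - {"dx": 0, "dy": 0, "dz": 0, "ax": 0, "ay": 0, "az": -0.25}
    - {"dx": 0, "dy": 0, "dz": 0, "ax": 0, "ay": 0, "az": -0.25}
    - {"dx": 0, "dy": 0, "dz": 0, "ax": 0, "ay": 0, "az": -0.25}
    - {"dx": 0, "dy": 0, "dz": 0, "ax": 0, "ay": 0, "az": -0.25}
    - {"dx": 0, "dy": 0, "dz": 0, "ax": 0, "ay": 0, "az": -0.25}
    - {"dx": 0, "dy": 0, "dz": 0, "ax": 0, "ay": 0, "az": -0.25}

```text
time: 7.6
position: [437.8, -32.8, 368.5]
tcp_rot: [3.099, -0.002, 3.052]
contact_force: [-0.7, -0.2, -0.3]
gripper_width: -0.0
grip_force: 0.0
```

Request:
step_arm:
  commands:
    - {"dx": 0.001, "dy": 0.04, "dz": 0, "ax": 0.0068, "ay": 0, "az": 0.01}
    - {"dx": 0.001, "dy": 0.08, "dz": 0, "ax": 0.0068, "ay": 0, "az": 0.01}
    - {"dx": 0.001, "dy": 0.08, "dz": 0, "ax": 0.0068, "ay": 0, "az": 0.01}
    - {"dx": 0.001, "dy": 0.08, "dz": 0, "ax": 0.0068, "ay": 0, "az": 0.01}

```text
time: 8.1
position: [442.2, 31.0, 371.2]
tcp_rot: [-3.142, -0.003, 2.991]
contact_force: [-0.8, -0.6, 0.2]
gripper_width: -0.001
grip_force: 0.0
```

```bash
python3 - <<'E'
from h import *
np.set_printoptions(precision=3,suppress=True)
o=r.observe();print(o["position"],o["tcp_rot"],o["joint_pos"])
p=r.read_camera("side"); a=p["pixels"][140:260,190:340]; cv2.imwrite("pics/s1.png",cv2.resize(a,None,fx=5,fy=5,interpolation=cv2.INTER_CUBIC)[:,:,::-1])
m,P=seg(p,(3,150,60),(18,255,255),(430,580,-20,70),(115,180))
from scipy.optimize import least_squares
f=lambda q:np.where(np.abs(a:=np.linalg.norm(P-q[:3],axis=1)-18)<np.abs(b:=np.linalg.norm(P-q[3:],axis=1)-18),a,b)
s=least_squares(f,[517,20,142,482,25,139],loss="soft_l1"); print("balls",len(P),s.x,s.cost)
X=cloud(p).reshape(-1,3); g=X[(abs(X[:,0]-442)<60)&(abs(X[:,1]-31)<60)&(X[:,2]>175)&(X[:,2]<225)]
print(len(g),g.min(0),g.mean(0),g.max(0))
E
```

```text
[442.175  30.975 371.211] [-3.142 -0.003  2.991] [ 0.07   0.115 -0.256  1.203  0.001  0.22 ]
balls 155 [518.089  19.947 141.292 482.352  25.209 138.263] 265.2210443661507
37 [428.892  18.53  198.085] [435.412  37.978 213.955] [448.02   48.848 224.33 ]
```

View pics/s1.png

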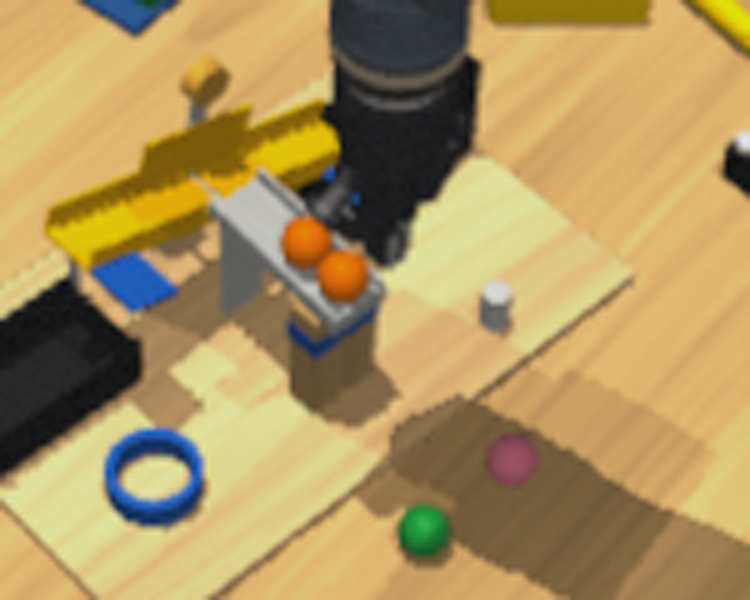

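The side picture shows both balls waiting at crop (305,240) and (342,275), and the fingers behind and above the lane at (395,245). I lower behind the rear ball and start the push.

Request:
step_arm:
  commands:
    - {"dx": 0, "dy": 0, "dz": 0.04, "ax": 0, "ay": 0, "az": 0}
    - {"dx": 0, "dy": 0, "dz": 0.07, "ax": 0, "ay": 0, "az": 0}
    - {"dx": 0, "dy": 0, "dz": 0.08, "ax": 0, "ay": 0, "az": 0}
    - {"dx": 0, "dy": 0, "dz": 0.08, "ax": 0, "ay": 0, "az": 0}
    - {"dx": -0.01, "dy": 0, "dz": 0.08, "ax": 0, "ay": 0, "az": 0}
    - {"dx": -0.02, "dy": 0, "dz": 0.079, "ax": 0, "ay": 0, "az": 0}
    - {"dx": -0.03, "dy": 0, "dz": 0.078, "ax": 0, "ay": 0, "az": 0}
    - {"dx": -0.04, "dy": 0, "dz": 0.0775, "ax": 0, "ay": 0, "az": 0}
    - {"dx": -0.05, "dy": 0, "dz": 0.077, "ax": 0, "ay": 0, "az": 0}
    - {"dx": -0.06, "dy": 0, "dz": 0.076, "ax": 0, "ay": 0, "az": 0}
    - {"dx": -0.06, "dy": 0, "dz": 0.076, "ax": 0, "ay": 0, "az": 0}

```text
time: 9.52
position: [490.0, 23.9, 310.3]
tcp_rot: [3.141, -0.003, 2.992]
contact_force: [-1.1, 0.1, -0.6]
gripper_width: 0.004
grip_force: 0.0
```

```bash
python3 - <<'E'
from h import *
np.set_printoptions(precision=1,suppress=True)
o=r.observe();print(o["position"],o["contact_force"])
p=r.read_camera("side"); a=p["pixels"][140:260,190:340]; cv2.imwrite("pics/s2.png",cv2.resize(a,None,fx=4,fy=4,interpolation=cv2.INTER_CUBIC)[:,:,::-1])
m,P=seg(p,(3,150,60),(18,255,255),(430,620,-30,70),(115,180))
from scipy.optimize import least_squares
f=lambda q:np.where(np.abs(a:=np.linalg.norm(P-q[:3],axis=1)-18)<np.abs(b:=np.linalg.norm(P-q[3:],axis=1)-18),a,b)
s=least_squares(f,[555,15,144,520,20,142],loss="soft_l1"); print("balls",len(P),s.x,s.cost)
E
```

```text
[490.   23.9 310.3] [-1.1  0.1 -0.6]
balls 51 [558.9  13.5 143.9 519.9  20.  141.9] 117.8152022927573
```

View pics/s2.png

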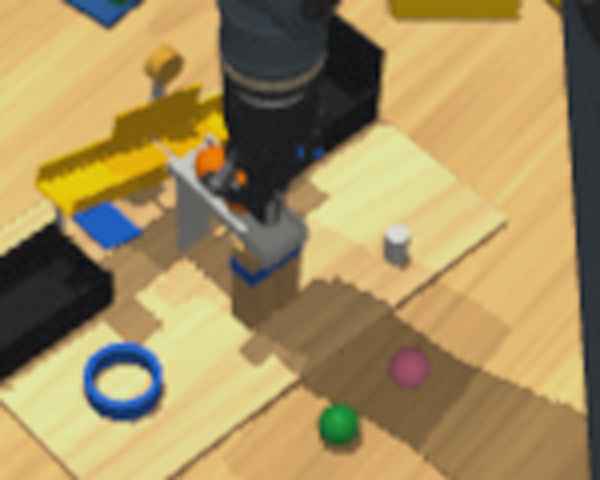

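The balls are moving up the lane ahead of the finger: the front ball is at crop (210,162) and the rear is seen beside the finger at (240,180). I push on over the lip.

Request:
step_arm:
  commands:
    - {"dx": -0.01, "dy": 0, "dz": -0.001, "ax": 0, "ay": 0, "az": 0}
    - {"dx": -0.02, "dy": 0, "dz": -0.002, "ax": 0, "ay": 0, "az": 0}
    - {"dx": -0.03, "dy": 0, "dz": -0.003, "ax": 0, "ay": 0, "az": 0}
    - {"dx": -0.04, "dy": 0, "dz": -0.004, "ax": 0, "ay": 0, "az": 0}
    - {"dx": -0.05, "dy": 0, "dz": -0.005, "ax": 0, "ay": 0, "az": 0}
    - {"dx": -0.06, "dy": 0, "dz": -0.006, "ax": 0, "ay": 0, "az": 0}
    - {"dx": -0.07, "dy": 0, "dz": -0.007, "ax": 0, "ay": 0, "az": 0}
    - {"dx": -0.08, "dy": 0, "dz": -0.008, "ax": 0, "ay": 0, "az": 0}
    - {"dx": -0.09, "dy": 0, "dz": -0.009, "ax": 0, "ay": 0, "az": 0}
    - {"dx": -0.1, "dy": 0, "dz": -0.0095, "ax": 0, "ay": 0, "az": 0}
    - {"dx": -0.104, "dy": 0, "dz": -0.0095, "ax": 0, "ay": 0, "az": 0}
    - {"dx": -0.104, "dy": 0, "dz": -0.0095, "ax": 0, "ay": 0, "az": 0}

```text
time: 11.08
position: [571.8, 11.5, 317.6]
tcp_rot: [3.141, -0.003, 2.992]
contact_force: [-0.7, 0.3, 1.1]
gripper_width: -0.002
grip_force: 0.0
```

```bash
python3 - <<'E'
from h import *
np.set_printoptions(precision=1,suppress=True)
for c in("side","top"):
    p=r.read_camera(c); save(p,c+"3.png")
    m,P=seg(p,(3,150,50),(18,255,255),(430,700,-260,70),(15,180)); 
    n,l,st,ce=cv2.connectedComponentsWithStats(m.astype(np.uint8))
    X=cloud(p)
    for i in range(1,n):
        if st[i,4]>8: print(c,st[i,4],ce[i],X[l==i].mean(0))
E
```

```text
side 77 [272.6 161.7] [ 588.8 -197.4   42. ]
top 109 [327.7 171.7] [ 587.5 -198.3   46.5]
```

One ball is in the right tray. The other may still be at the lip, hidden by the gripper, so I nudge a little further.

Request:
step_arm:
  commands:
    - {"dx": -0.006, "dy": 0, "dz": -0.0005, "ax": 0, "ay": 0, "az": 0}
    - {"dx": -0.012, "dy": 0, "dz": -0.001, "ax": 0, "ay": 0, "az": 0}
    - {"dx": -0.016, "dy": 0, "dz": -0.001, "ax": 0, "ay": 0, "az": 0}
    - {"dx": -0.016, "dy": 0, "dz": -0.001, "ax": 0, "ay": 0, "az": 0}
    - {"dx": -0.016, "dy": 0, "dz": -0.001, "ax": 0, "ay": 0, "az": 0}
    - {"dx": -0.016, "dy": 0, "dz": -0.001, "ax": 0, "ay": 0, "az": 0}
    - {"dx": -0.016, "dy": 0, "dz": -0.001, "ax": 0, "ay": 0, "az": 0}

```text
time: 12.05
position: [584.2, 9.7, 318.5]
tcp_rot: [3.141, -0.003, 2.992]
contact_force: [1.0, 0.1, -0.3]
gripper_width: -0.001
grip_force: 0.0
```

```bash
cat > chk.py <<'E'
from h import *
np.set_printoptions(precision=1,suppress=True)
for c in("side","top"):
    p=r.read_camera(c)
    m,P=seg(p,(3,150,50),(18,255,255),(430,700,-260,70),(15,180)); 
    n,l,st,ce=cv2.connectedComponentsWithStats(m.astype(np.uint8))
    X=cloud(p)
    for i in range(1,n):
        if st[i,4]>8: print(c,st[i,4],ce[i],X[l==i].mean(0))
    for b in((540,640,70,150),(500,640,-150,-50)):
        m,P=seg(p,(100,120,40),(130,255,255),b,(50,160)); print(len(P),P.mean(0) if len(P) else 0)
a=p["pixels"][130:230,180:360]; cv2.imwrite("pics/f%d.png"%p["shot"],cv2.resize(a,None,fx=4,fy=4,interpolation=cv2.INTER_CUBIC)[:,:,::-1]); print(p["shot"])
E
python3 chk.py
```

```text
side 83 [272.4 161.7] [ 590.5 -198.4   40.2]
side 9 [259.8 165.4] [ 619.6 -158.3   32.4]
side 11 [263.8 169.2] [ 588.7 -143.3   46.5]
106 [587.6 117.3 139.9]
104 [555.2 -91.2  77.3]
top 99 [307.8 167.7] [ 598.4 -138.3   46.1]
top 106 [327.6 171.7] [ 587.8 -198.3   46. ]
168 [587.1 120.5 141.7]
83 [ 557.8 -102.8   76.4]
14
```

Both balls are in the right tray. I back off along the lane and lift clear.

Request:
step_arm:
  commands:
    - {"dx": 0.05, "dy": 0, "dz": -0.01, "ax": 0, "ay": 0, "az": 0}
    - {"dx": 0.1, "dy": 0, "dz": -0.05, "ax": 0, "ay": 0, "az": 0}
    - {"dx": 0.15, "dy": 0, "dz": -0.1, "ax": 0, "ay": 0, "az": 0}
    - {"dx": 0.2, "dy": 0, "dz": -0.15, "ax": 0, "ay": 0, "az": 0}
    - {"dx": 0.2, "dy": 0, "dz": -0.15, "ax": 0, "ay": 0, "az": 0}
    - {"dx": 0.2, "dy": 0, "dz": -0.15, "ax": 0, "ay": 0, "az": 0}
    - {"dx": 0.2, "dy": 0, "dz": -0.15, "ax": 0, "ay": 0, "az": 0}
    - {"dx": 0.2, "dy": 0, "dz": -0.15, "ax": 0, "ay": 0, "az": 0}

```text
time: 13.15
position: [426.9, 33.3, 437.9]
tcp_rot: [-3.141, -0.005, 2.992]
contact_force: [-0.8, 0.1, -0.8]
gripper_width: 0.001
grip_force: 0.0
```

```bash
python3 chk.py; cp pics/f*.png pics/last.png 2>/dev/null || cp $(ls -t pics/f*.png|head -1) pics/last.png
```

```text
106 [587.9 117.  139.3]
58 [556.4 -81.8  78.6]
top 99 [307.8 167.7] [ 598.4 -138.4   45.9]
top 107 [327.6 171.7] [ 587.9 -198.4   45.4]
216 [586.8 116.3 140. ]
183 [554.9 -93.   78.8]
16
```

View pics/last.png

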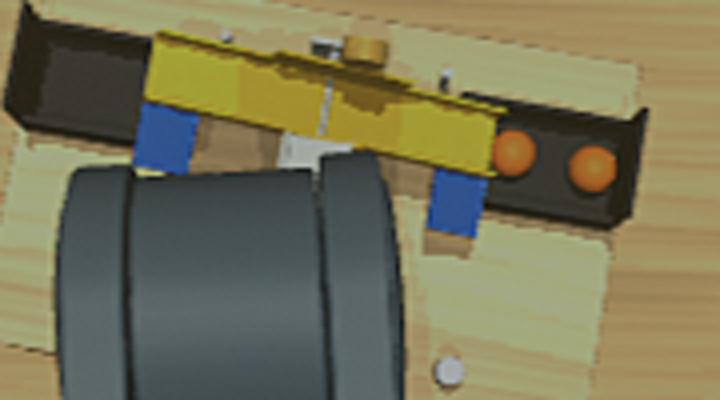

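The picture shows both orange balls at rest in the right tray, at (513,153) and (592,168). The gate is down on the right and the arm is clear.

```bash
python3 -c "
from plant import r
print(r.sign_off())"
```

```text
the job is handed in; nothing more can be done
None
```

I rocked the gate over to its right side, and both orange balls lie at rest in the right tray. The arm is clear and the job was handed in at about 13 s; the hand-in returned no verdict.

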